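# Seat the drinking dish in the feeder tray's three-point nest

## Task

Stand the blue stoneware drinking dish on the round mark at the open end of the teak feeder tray and let go of it. Then nudge it along the tray, past the sprung roller, until it is fully home against both brass pins with the roller holding it; the carriage with the pins may be clamped a little nearer or farther, so feel for the stop and press gently, pushing with no more than about 10 N. Leave the dish seated and upright, and leave the other things alone.

Things in the scene. Friction and masses are not known exactly. Their poses are not given: they have to be found in the camera images.
- dish_center (a point): Centre (half-way up) of the loose drinking dish: a solid round puck of blue glazed stoneware, 64 mm in diameter, 36 mm tall, about 0.25 kg (0.17 to 0.33), with only a 5 mm shallow hollow in its top. It starts standing on the bare shelf (centre 18 mm up). Grip it across the outside. z is its upright axis.
- dish: The same dish; origin at the centre of its underside.
- tray: Fixed teak feeder tray, 300 (x) x 190 (y) mm, flat floor 18 mm above the shelf; origin on the shelf under its centre. Its +x points towards the nest end. The open end is at -x: a darker 72 mm round mark, centre at x = -60 mm, y = 0, is where the dish is first stood.
- nest: Nest fixed on the tray, axes parallel to the tray's; origin on the tray floor, on the midline, 65 mm to +x of the tray's centre. The dish slides in along +x on the line y = 0 and is open to fingers following from behind (-x). Pushing it takes about 2 to 8 N while it slides and squeezes past the roller, then it meets a hard stop at the pins.
- slot (a point): Fixed point in the middle of the slot, 50 mm to +x of the nest's origin on the tray floor. A carriage clamped on it carries two pins with free-turning brass balls (12 mm across, centres 18 mm above the floor, at y = +33 and -33 mm; tops of the posts 30 mm) plus roller and guide rail. It may be clamped anywhere over 30 mm: pins' centres at nest x = 4 to 34 mm, not reported, to be felt. It does not shift in use.
- seat (a point): Where the dish's centre is when seated if the carriage is in mid-slot (18 mm above the nest's origin). Seated, the dish touches both pins and the roller, its centre at nest y = 0 and 19 mm to -x of the pins' centres, so at nest x = -15 to +15 mm depending on the carriage. The spring does not pull the dish home by itself, nor push a seated dish out.
- entry (a point): Fixed point on the tray floor, on the midline, 60 mm to -x of the nest's origin. On the -y side the carriage also bears a white, slippery nylon guide rail, 22 mm tall, parallel to the midline: inner face at nest y = -33.2 mm (1.2 mm clearance), from 77 to 7 mm to -x of the pins' centres, then flared outward a further 20 mm at its mouth. It keeps the dish on line as the roller presses it sideways.
- plunger (a joint): Travel of the sprung roller (a brass ball 12 mm across, 18 mm above the tray floor, at rest at y = +27 mm, 42 mm to -x of the pins; its block is 31 mm tall): 0 m at rest, grows as it is pushed aside to +y. Stop at 0.016; spring 0.7 N at rest plus 0.06 N per mm. About 0.011 as the widest part of the dish passes, and 0.002 to 0.003 when the dish sits against both pins.
- bowl: Bystander, not to be disturbed: white ceramic bowl, 130 across, 55 tall (mm); origin at the underside.
- red_cup: Bystander, not to be disturbed: red plastic cup, 74 across, 95 tall (mm); origin at the underside.
- scoop: Bystander, not to be disturbed: clear acrylic scoop, about 180 long, 33 tall (mm); origin at the underside.
- seed_jar: Bystander, not to be disturbed: amber jar with green lid, 80 across, 120 tall (mm); origin at the underside.
- clay_pot: Bystander, not to be disturbed: terracotta pot, 100 across, 80 tall (mm); origin at the underside.
- brush: Bystander, not to be disturbed: hand brush lying flat along its x, about 200 mm long; origin under it.
- tin: Bystander, not to be disturbed: plain metal can, 66 across, 75 tall (mm); origin at the underside.
Things that resemble listed ones, but are neither listed nor needed, are in the scene too. Several things look just like the dish: the one meant starts farthest from the robot's base.

How it is judged:
By the outcome, as a careful person would: the job done as asked, in the order asked, and still so for the second after the job is handed in, with the robot touching nothing.
It also fails if it takes over 61 s, if anything falls off the work surface, if the arm or the gripper's body presses on something with over 40 N, if the wrist force passes 120 N, or if a joint passes its speed limit or range.

## Robot

A 6-joint arm with a two-finger parallel gripper is mounted at the origin on the work surface. World frame = base frame: x ahead of the robot, y to its left, z up, the work surface at z = 0. Lengths are in m, angles in rad, forces in N, time in s.
With the tool pointing down it reaches from about 0.3 to 1 m from the base axis. Payload 5.1 kg.
Tool frame: the origin (TCP) lies on the centre line of the jaws, within the pads' length; the fingertips stand ctrl.tips_ahead ahead of it and the grasp point (between the pads) lies 2 mm behind it (ctrl.tips_ahead is the distance from the TCP to the fingertips, in m); z points along the fingers, y is the line along which they close (so a half turn about z gives the same grasp; the last joint's range is limited). The gripper opens to 95 mm and grips with 3 to 60 N. Pads are 20 mm wide; open, the fingers measure 119 mm over their backs; the gripper's body (75 mm by 180 mm) begins 59 mm behind the grasp point.
Start: joints at [1.145, 0.124, 1.65, -0, 1.367, -0.083], TCP at [0.219, 0.612, 0.232] pointing down, gripper open.
Joint ranges: [-2.61, 2.61], [-1.02, 2.33], [0.03, 2.71], [-1.35, 4.49], [0.32, 2.68], [-2.91, 2.91]. Speed limits (rad/s): [2.57, 2.57, 3.14, 3.14, 3.14, 3.14].

## Interface

Orientations are given as a rotation vector (axis times angle).
In Python, from workcell import ctrl, grab_frame gives the robot as it stands. The module is installed in compiled form; this text tells all that it offers.
- The arm moves only by the tool arm_command, never from a script. Its argument "series" is a list of rows, each an object with "delta_pos": the shift along the tool's x, y, z scaled (see below), a list of three; "twist": the turn, a rotation vector about the tool's x, y, z scaled (see below), a list of three; "fingers": the gripper's target within -1 to 1 (fully open at 1, half-way at 0, shut at -1). A call has 1 to 12 rows; each row is the pose to reach, as a shift and turn from the pose commanded when the call began, along the tool's axes at that moment, turning the shorter way round; what a row does not reach only later rows make up. The controller multiplies each number of a shift by 0.2 m and each number of a turn by pi rad. A row lasts 1/10 s, in which the tool goes at most 50 mm and 8.59 degrees, less where a joint would pass 70% of its speed; a pose out of reach is approached as far as the arm can. A call with a number of a shift or a turn outside -1 to 1 is refused whole. A call with a gripper value outside its range is refused whole. The fingers move at their own pace and stop on an object; "newtons" is the grip in N (left out, the last holds). Time passes only in rows, so rows that repeat a pose let the fingers close. It gives the time, the measured TCP pose, the force, the opening and the grip force at its end, in the units of the state.
- ctrl.observe(): the state, without advancing time (a new reading comes with each control period).
- grab_frame(name): name is "scene" or "side" or "wrist"; returns a dict with "image" (384x512x3 uint8, red, green, blue), "range_z" (384x512 float32, m along the optical axis (not along the pixel's ray), 0 where there is no reading), "mtx" (3x3 intrinsics, pixels), "D" ([k1, k2, p1, p2, k3] as OpenCV has them; the pictures are not rectified), "extrinsics" (4x4, takes a point from camera to world coordinates); the wrist camera has in their place "hand_eye" (4x4, takes a point from camera to tool coordinates, whose origin is the TCP and whose axes are the flange's). Camera axes: x right, y down, z forward; pixel columns grow to the right and rows downward; lengths in m; the calibration is good to about 2 mm. A picture is of the moment at which its call begins: read the wrist's pose just before it.
- ctrl.sign_off(): hands the job in; it is judged then, once.
The state is a dict: "time_s": time; "joint_positions": joint angles; "joint_vel": joint speeds; "effort": joint torques, N m; "eef_pos": TCP position; "ee_rot": TCP orientation; "ft_force": force on the tool from outside, world axes, zero at the start; "torque": the same for the moment, N m; "opening": finger opening in m; "gripper_force": force on a finger pad.
Only numpy, scipy, OpenCV 4.12 (cv2) and the standard library are available. Lean on these libraries where they do the work, as an engineer would, in place of code of your own. Each camera call takes 0.05 s, during which the arm holds its last target. There are 200 camera calls.

## Working session

There is one attempt and no reset: what is moved stays moved. The work goes in short steps, Python scripts to look and compute and a tool call to move; the robot and the scene stay as the last step left them, time stands still between calls to the robot, and variables do not carry over. Pictures are saved under pics/ and viewed, at most 11 in all, crops included, and the job is handed in when it is done.

Besides the shell and the picture viewer there is one more tool, called after "Request:" as name([rows], argument=value, ...), one row to a line, values as JSON. arm_command: Moves the arm, as the interface text tells. Shifts and turns lie within -1 to 1; 1 stands for 0.2 m of shift or pi rad of turn. Its arguments: {"type":"object","properties":{"series":{"type":"array","items":{"type":"object","properties":{"delta_pos":{"type":"array","items":{"type":"number","minimum":-1,"maximum":1}},"twist":{"type":"array","items":{"type":"number","minimum":-1,"maximum":1}},"fingers":{"type":"number"}}}},"newtons":{"type":"number"}},"required":["series"]}

```bash
mkdir -p pics; cat > h.py <<'E'
import numpy as np, cv2, json
from scipy.spatial.transform import Rotation as R
from workcell import ctrl, grab_frame
def cam(name):
    s=ctrl.observe(); f=grab_frame(name)
    if name=='wrist':
        T=np.eye(4);T[:3,:3]=R.from_rotvec(s['ee_rot']).as_matrix();T[:3,3]=s['eef_pos'];f['extrinsics']=T@f['hand_eye']
    return f
def plane(f,uv,z):
    uv=np.asarray(uv,float).reshape(-1,1,2)
    n=cv2.undistortPoints(uv,f['mtx'],f['D']).reshape(-1,2)
    d=np.c_[n,np.ones(len(n))]@f['extrinsics'][:3,:3].T; o=f['extrinsics'][:3,3]
    return o+d*((z-o[2])/d[:,2])[:,None]
def proj(f,P):
    W=np.linalg.inv(f['extrinsics']);P=np.asarray(P,float).reshape(-1,3)
    return cv2.projectPoints(P,cv2.Rodrigues(W[:3,:3])[0],W[:3,3],f['mtx'],f['D'])[0].reshape(-1,2)
def save(n,im): cv2.imwrite('pics/'+n,cv2.cvtColor(im,cv2.COLOR_RGB2BGR))
E
python3 - <<'E'
from h import *
print(ctrl.observe(), ctrl.tips_ahead)
a=cam('scene');b=cam('side')
np.savez('a.npz',**a);np.savez('b.npz',**b)
save('scene.png',a['image']);save('side.png',b['image'])
for n,f in(('scene',a),('side',b)):
    print(n,f['extrinsics'].round(3).tolist())
    h=cv2.cvtColor(f['image'],cv2.COLOR_RGB2HSV)
    m=cv2.inRange(h,(95,80,40),(130,255,255))
    c,_=cv2.findContours(m,0,2)
    for k in c:
        if cv2.contourArea(k)>60:
            x,y,w,hh=cv2.boundingRect(k);uv=(x+w/2,y+hh/2);p=plane(f,uv,.025)[0]
            print(uv,w,hh,p.round(3),np.hypot(*p[:2]).round(3))
E
```

```text
{'time_s': 0.0, 'joint_positions': array([ 1.14540468e+00,  1.24522668e-01,  1.65164577e+00, -2.70419220e-05,
        1.36751191e+00, -8.26092325e-02]), 'joint_vel': array([ 0.00010271, -0.00138876,  0.00063672,  0.00142204, -0.00096153,
       -0.00074527]), 'effort': array([-1.45646231e-03, -4.17613542e+01, -3.59923446e+01,  7.72848492e-02,
        4.90566005e-02, -1.86446964e-04]), 'eef_pos': array([0.21826162, 0.61162095, 0.23039235]), 'ee_rot': array([-0.53571525, -3.09507167,  0.00318406]), 'ft_force': array([ 0.44009079, -0.020451  , -0.38204369]), 'torque': array([ 0.02851907, -0.02528652, -0.05780459]), 'gripper_force': 0.0, 'opening': 0.09527499730139474} 0.017
scene [[-0.87, 0.423, -0.252, 0.878], [0.493, 0.76, -0.424, 0.469], [0.012, -0.493, -0.87, 1.086], [0.0, 0.0, 0.0, 1.0]]
(241.0, 144.0) 16 18 [ 0.497 -0.254  0.025] 0.558
(272.0, 142.0) 16 18 [ 0.39  -0.205  0.025] 0.44
(264.5, 119.5) 15 17 [ 0.358 -0.315  0.025] 0.477
side [[0.989, -0.077, 0.127, 0.398], [-0.147, -0.626, 0.766, -0.968], [0.02, -0.776, -0.63, 0.833], [0.0, 0.0, 0.0, 1.0]]
(198.5, 281.0) 23 26 [ 0.355 -0.327  0.025] 0.483
(247.5, 259.5) 21 23 [ 0.497 -0.268  0.025] 0.564
(208.5, 251.5) 21 23 [ 0.388 -0.223  0.025] 0.447
```

View pics/scene.png

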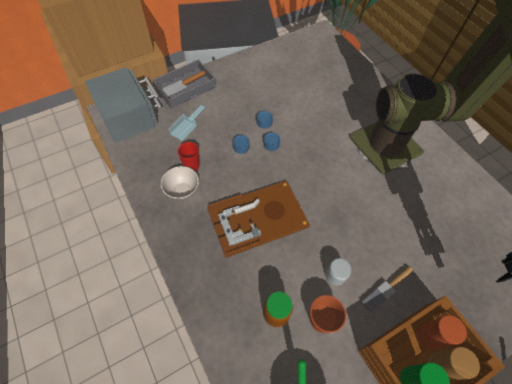

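View pics/side.png

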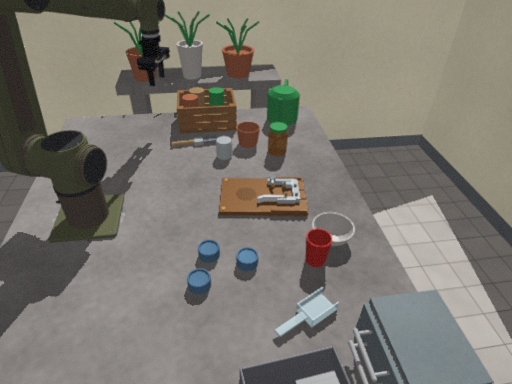

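The scene view shows three look-alike blue dishes at (241,144), (272,142) and (264,119). The side view has the same three at (247,259), (208,251) and (198,281). The one farthest from the base is scene (241,144), at r≈0.56 against 0.44 and 0.48. The tray is at scene (258,217), with its mark at (275,210) on the robot side. Next I'll get a coarse tray pose and a close crop.

```bash
python3 - <<'E'
from h import *
a=dict(np.load('a.npz'));b=dict(np.load('b.npz'))
for n,f,box in(('scene',a,(195,170,320,265)),('side',b,(210,165,320,225))):
    h=cv2.cvtColor(f['image'],cv2.COLOR_RGB2HSV)
    m=cv2.inRange(h,(3,100,40),(20,255,255)); k=np.zeros_like(m);x0,y0,x1,y1=box;k[y0:y1,x0:x1]=m[y0:y1,x0:x1]
    k=cv2.morphologyEx(k,cv2.MORPH_CLOSE,np.ones((5,5)))
    c=max(cv2.findContours(k,0,2)[0],key=cv2.contourArea)
    P=plane(f,c.reshape(-1,2),.018)[:,:2].astype(np.float32)
    r=cv2.minAreaRect(P);print(n,r,cv2.boxPoints(r).round(3).tolist())
    for q in [(0.46,-.235)]: pass
mk=plane(a,[(275,210)],.018);print('mark',mk, 'side mark',plane(b,[(246,194)],.018))
save('crop.png',cv2.resize(a['image'][100:170,215:305],None,fx=6,fy=6))
s=ctrl.observe();f=cam('wrist');print(f['hand_eye'].round(3).tolist(),f['mtx'].round(1).tolist())
print(R.from_rotvec(s['ee_rot']).as_matrix().round(3).tolist())
E
```

```text
scene ((0.5906268954277039, 0.032252728939056396), (0.2003690004348755, 0.29954949021339417), 81.88097381591797) [[0.42800000309944153, -0.04600000008940697], [0.7250000238418579, -0.08799999952316284], [0.753000020980835, 0.10999999940395355], [0.4569999873638153, 0.15299999713897705]]
side ((0.5892025232315063, 0.027107246220111847), (0.21298015117645264, 0.2987312972545624), 82.78952026367188) [[0.42800000309944153, -0.05999999865889549], [0.7239999771118164, -0.09700000286102295], [0.7509999871253967, 0.11400000005960464], [0.45399999618530273, 0.15199999511241913]]
mark [[0.5278109 0.0435183 0.018    ]] side mark [[0.5319236  0.03827305 0.018     ]]
[[-0.001, -0.955, -0.297, 0.085], [1.0, -0.001, -0.001, 0.001], [0.001, -0.297, 0.955, -0.154], [0.0, 0.0, 0.0, 1.0]] [[288.1, 0.0, 258.5], [0.0, 288.1, 192.0], [0.0, 0.0, 1.0]]
[[-0.942, 0.336, -0.001], [0.336, 0.942, -0.002], [0.0, -0.002, -1.0]]
```

View pics/crop.png

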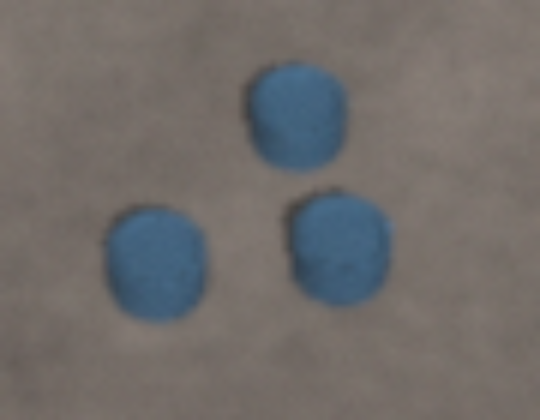

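The crop shows the three dishes, with the target lower left at crop (157,265). Its neighbours are 117 mm or more away, so there is room for the fingers. Next I'll move to a viewpoint above the tray.

Request:
arm_command([
  {"delta_pos": [-0.7, -0.74, -0.05]},
  {"delta_pos": [-0.7, -0.74, -0.05]},
  {"delta_pos": [-0.7, -0.74, -0.05]},
  {"delta_pos": [-0.7, -0.74, -0.05]},
  {"delta_pos": [-0.7, -0.74, -0.05]},
], newtons=20)

```text
invalid input
```

Request:
arm_command([
  {"delta_pos": [-0.7, -0.74, -0.05]},
  {"delta_pos": [-0.7, -0.74, -0.05]},
  {"delta_pos": [-0.7, -0.74, -0.05]},
  {"delta_pos": [-0.7, -0.74, -0.05]},
  {"delta_pos": [-0.7, -0.74, -0.05]},
])

```text
invalid input
```

Request:
arm_command([
  {"delta_pos": [-0.7, -0.74, -0.05], "twist": [0, 0, -0.0644]},
  {"delta_pos": [-0.7, -0.74, -0.05], "twist": [0, 0, -0.0644]},
  {"delta_pos": [-0.7, -0.74, -0.05], "twist": [0, 0, -0.0644]},
  {"delta_pos": [-0.7, -0.74, -0.05], "twist": [0, 0, -0.0644]},
  {"delta_pos": [-0.7, -0.74, -0.05], "twist": [0, 0, -0.0644]},
  {"delta_pos": [-0.7, -0.74, -0.05], "twist": [0, 0, -0.0644]},
  {"delta_pos": [-0.7, -0.74, -0.05], "twist": [0, 0, -0.0644]},
  {"delta_pos": [-0.7, -0.74, -0.05], "twist": [0, 0, -0.0644]},
])

```text
invalid input
```

```bash
python3 - <<'E'
from h import *
s=ctrl.observe();print(s['time_s'],s['eef_pos'],R.from_rotvec(s['ee_rot']).as_matrix().round(3).tolist())
f=cam('wrist');np.savez('w1.npz',**f);save('w1.png',f['image'])
E
```

```text
0.15 [0.21830659 0.61173467 0.23065087] [[-0.942, 0.336, -0.001], [0.336, 0.942, -0.002], [0.0, -0.002, -1.0]]
```

View pics/w1.png

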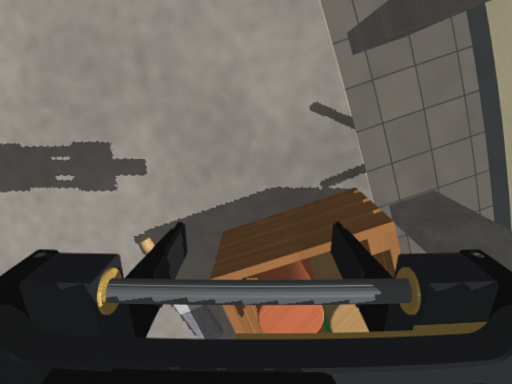

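Request:
arm_command([
  {"delta_pos": [-0.7, -0.74, -0.05], "twist": [0, 0, 0.333], "fingers": 1},
  {"delta_pos": [-0.7, -0.74, -0.05], "twist": [0, 0, 0.333], "fingers": 1},
  {"delta_pos": [-0.7, -0.74, -0.05], "twist": [0, 0, 0.333], "fingers": 1},
  {"delta_pos": [-0.7, -0.74, -0.05], "twist": [0, 0, 0.333], "fingers": 1},
  {"delta_pos": [-0.7, -0.74, -0.05], "twist": [0, 0, 0.333], "fingers": 1},
  {"delta_pos": [-0.7, -0.74, -0.05], "twist": [0, 0, 0.333], "fingers": 1},
  {"delta_pos": [-0.7, -0.74, -0.05], "twist": [0, 0, 0.333], "fingers": 1},
  {"delta_pos": [-0.7, -0.74, -0.05], "twist": [0, 0, 0.333], "fingers": 1},
], newtons=20)

```text
time_s: 1.0
eef_pos: [0.3007, 0.4254, 0.2416]
ee_rot: [-2.011, -2.414, 0.0]
ft_force: [-0.4, 0.2, -0.7]
opening: 0.0953
gripper_force: 0.0
```

```bash
cat >> h.py <<'E'
def go(p,ang):
    "shift in scaled tool units and turn to reach TCP p, tool x at angle ang (deg), tool straight down"
    s=ctrl.observe();M=R.from_rotvec(s['ee_rot']).as_matrix();a=np.radians(ang)
    T=np.array([[np.cos(a),np.sin(a),0],[np.sin(a),-np.cos(a),0],[0,0,-1]])
    d=M.T@(np.array(p)-s['eef_pos']);tw=R.from_matrix(M.T@T).as_rotvec()
    print('t',round(s['time_s'],2),'at',s['eef_pos'].round(4),'j',s['joint_positions'].round(2),'F',s['ft_force'].round(2))
    print('delta_pos',(d/.2).round(4),'twist',(tw/np.pi).round(4),'dist',np.linalg.norm(d).round(3))
E
python3 -c "
from h import *
go((.40,.09,.26),-8)"
```

```text
t 1.0 at [0.3007 0.4254 0.2416] j [ 0.85 -0.17  1.92  0.    1.39  0.67] F [-0.35  0.19 -0.65]
delta_pos [-1.7393  0.1854 -0.092 ] twist [0.     0.     0.6023] dist 0.35
```

Request:
arm_command([
  {"delta_pos": [-1, 0.3, -0.1], "twist": [0, 0, 0.3], "fingers": 1},
  {"delta_pos": [-1, 0.3, -0.1], "twist": [0, 0, 0.3], "fingers": 1},
  {"delta_pos": [-1, 0.3, -0.1], "twist": [0, 0, 0.3], "fingers": 1},
  {"delta_pos": [-1, 0.3, -0.1], "twist": [0, 0, 0.3], "fingers": 1},
  {"delta_pos": [-1, 0.3, -0.1], "twist": [0, 0, 0.3], "fingers": 1},
  {"delta_pos": [-1, 0.3, -0.1], "twist": [0, 0, 0.3], "fingers": 1},
  {"delta_pos": [-1, 0.3, -0.1], "twist": [0, 0, 0.3], "fingers": 1},
])

```text
time_s: 1.7
eef_pos: [0.3961, 0.2392, 0.2617]
ee_rot: [-2.888, -1.236, -0.0]
ft_force: [-0.3, 0.3, 0.6]
opening: 0.0953
gripper_force: 0.0
```

```bash
python3 -c "
from h import *
go((.53,.04,.28),-8)"
```

```text
t 1.7 at [0.3961 0.2392 0.2617] j [ 0.43 -0.32  2.01  0.    1.45  1.19] F [-0.3   0.32  0.6 ]
delta_pos [-0.2583  1.172  -0.0916] twist [-0.     -0.      0.3019] dist 0.241
```

Request:
arm_command([
  {"delta_pos": [-0.25, 1, -0.09], "twist": [0, 0, 0.302], "fingers": 1},
  {"delta_pos": [-0.25, 1, -0.09], "twist": [0, 0, 0.302], "fingers": 1},
  {"delta_pos": [-0.25, 1, -0.09], "twist": [0, 0, 0.302], "fingers": 1},
  {"delta_pos": [-0.25, 1, -0.09], "twist": [0, 0, 0.302], "fingers": 1},
  {"delta_pos": [-0.25, 1, -0.09], "twist": [0, 0, 0.302], "fingers": 1},
  {"delta_pos": [-0.25, 1, -0.09], "twist": [0, 0, 0.302], "fingers": 1},
  {"delta_pos": [-0.25, 1, -0.09], "twist": [0, 0, 0.302], "fingers": 1},
  {"delta_pos": [-0.25, 1, -0.09], "twist": [0, 0, 0.302], "fingers": 1},
])

```text
time_s: 2.5
eef_pos: [0.5062, 0.0656, 0.2794]
ee_rot: [3.134, -0.213, -0.001]
ft_force: [-0.6, -0.2, 0.1]
opening: 0.0951
gripper_force: 0.0
```

```bash
python3 - <<'E'
from h import *
f=cam('wrist');np.savez('w1.npz',**f);save('w2.png',f['image'])
go((.45,-.25,.2),-8)
E
```

```text
t 2.55 at [0.5062 0.0658 0.2794] j [ 0.02 -0.22  1.9  -0.    1.46  1.73] F [ 0.6   0.02 -0.08]
delta_pos [-0.0654  1.6025  0.3974] twist [0.     0.0001 0.0014] dist 0.33
```

View pics/w2.png

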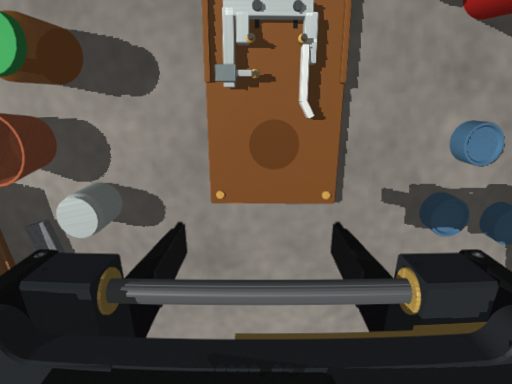

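The wrist view shows the tray square-on. The mark is at (274,145), the brass pins at (251,37) and (301,39), the roller at (254,73), and the rail's mouth at (308,115). The target dish is at (477,143), with look-alikes at (444,215) and (500,222).

```bash
python3 - <<'E'
from h import *
f=dict(np.load('w1.npz'));im=f['image'];h=cv2.cvtColor(im,cv2.COLOR_RGB2HSV)
br=cv2.inRange(h,(3,110,40),(20,255,255))
L=[];Rr=[]
for v in range(125,192):
    u=np.where(br[v,190:360])[0]+190;L.append((u[0]-.5,v));Rr.append((u[-1]+.5,v))
E=[]
for u in range(230,318,3):
    v=np.where(br[180:225,u])[0]+180;E.append((u,v[-1]+.5))
for n,q in(('L',L),('R',Rr),('end',E)):
    p=plane(f,q,.018)[:,:2].astype(np.float32);vx,vy,x,y=cv2.fitLine(p,cv2.DIST_HUBER,0,.01,.01).ravel();print(n,np.degrees(np.arctan2(vy,vx)),x,y)
V=h[...,2];print('V mark',V[145,274],'floor',V[185,274],V[145,230])
t=(int(V[145,274])+int(V[185,274]))//2
m=(((V<t)*255).astype(np.uint8));k=np.zeros_like(m);k[112:180,240:308]=m[112:180,240:308]
c=max(cv2.findContours(k,0,2)[0],key=cv2.contourArea)
P=plane(f,c.reshape(-1,2),.018)[:,:2].astype(np.float32);print('mark',cv2.minEnclosingCircle(P),P.mean(0),cv2.fitEllipse(P))
bl=cv2.inRange(h,(95,80,40),(130,255,255))
for c in cv2.findContours(bl,0,2)[0]:
    if cv2.contourArea(c)>200:
        for z in(.036,):
            P=plane(f,c.reshape(-1,2),z)[:,:2].astype(np.float32);print('blue',cv2.boundingRect(c),cv2.minEnclosingCircle(P),P.mean(0))
print(plane(f,[(251,37),(301,39),(254,73)],.036).round(4))
u,v=477,138;print('range at dish', f['range_z'][138,477]);
n=cv2.undistortPoints(np.array([[[477.,138.]]]),f['mtx'],f['D'])[0,0];z=f['range_z'][138,477];print((f['extrinsics']@[n[0]*z,n[1]*z,z,1])[:3])
save('w2c.png',np.hstack([cv2.resize(im[0:170,190:360],None,fx=3,fy=3),cv2.resize(im[90:260,400:512],None,fx=2.5,fy=3)]))
E
```

```text
L -8.415152 0.53344154 0.13598794
R -8.083978 0.49641094 -0.04987407
end 82.143135 0.44172302 0.054652873
V mark 101 floor 124 125
mark ((0.528957724571228, 0.04108025133609772), 0.03606819733977318) [0.52968115 0.04110965] ((0.5290136933326721, 0.040999047458171844), (0.07053571194410324, 0.07064062356948853), 132.96937561035156)
blue (480, 202, 32, 42) ((0.360446035861969, -0.3024575710296631), 0.043279629200696945) [ 0.36785248 -0.2869718 ]
blue (420, 193, 49, 43) ((0.3935425281524658, -0.20474720001220703), 0.042470384389162064) [ 0.3931456  -0.20274079]
blue (450, 121, 54, 45) ((0.4974462389945984, -0.24854537844657898), 0.0428728312253952) [ 0.4942535 -0.2466427]
[[ 0.6703  0.0532  0.036 ]
 [ 0.6597 -0.009   0.036 ]
 [ 0.6271  0.0554  0.036 ]]
range at dish 0.39565465
[ 0.50332922 -0.2505579   0.03245724]
```

View pics/w2c.png

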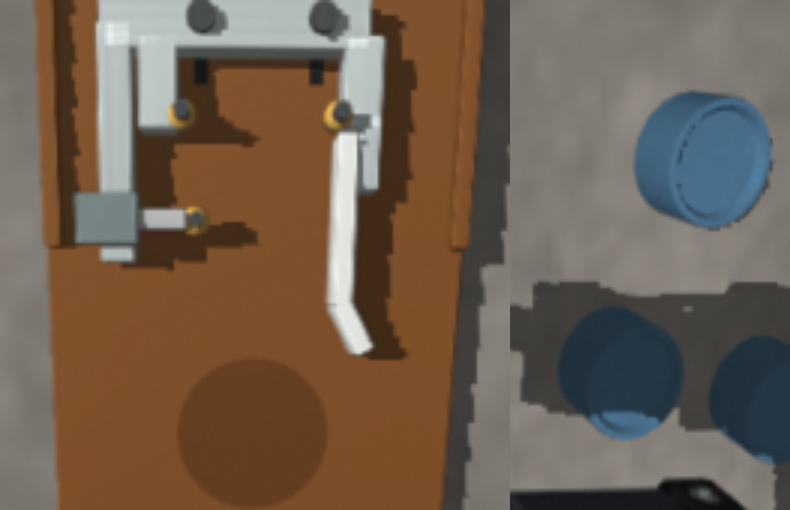

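Request:
arm_command([
  {"delta_pos": [-0.06, 1, 0.2], "twist": [0, 0, 0], "fingers": 1},
  {"delta_pos": [-0.06, 1, 0.2], "twist": [0, 0, 0], "fingers": 1},
  {"delta_pos": [-0.06, 1, 0.2], "twist": [0, 0, 0], "fingers": 1},
  {"delta_pos": [-0.06, 1, 0.2], "twist": [0, 0, 0], "fingers": 1},
  {"delta_pos": [-0.06, 1, 0.2], "twist": [0, 0, 0], "fingers": 1},
])

```text
time_s: 3.05
eef_pos: [0.4649, -0.1342, 0.2381]
ee_rot: [3.133, -0.222, -0.004]
ft_force: [0.3, 0.7, -0.1]
opening: 0.0949
gripper_force: 0.0
```

Request:
arm_command([
  {"delta_pos": [0, 0.6, 0.2], "twist": [0, 0, 0], "fingers": 1},
  {"delta_pos": [0, 0.6, 0.2], "twist": [0, 0, 0], "fingers": 1},
  {"delta_pos": [0, 0.6, 0.2], "twist": [0, 0, 0], "fingers": 1},
  {"delta_pos": [0, 0.6, 0.2], "twist": [0, 0, 0], "fingers": 1},
  {"delta_pos": [0, 0.6, 0.2], "twist": [0, 0, 0], "fingers": 1},
  {"delta_pos": [0, 0.6, 0.2], "twist": [0, 0, 0], "fingers": 1},
])

```text
time_s: 3.65
eef_pos: [0.4508, -0.2484, 0.2004]
ee_rot: [3.134, -0.214, 0.002]
ft_force: [0.4, 0.1, -0.3]
opening: 0.0953
gripper_force: 0.0
```

```bash
python3 - <<'E'
from h import *
f=cam('wrist');im=f['image'];save('w3.png',im);h=cv2.cvtColor(im,cv2.COLOR_RGB2HSV)
bl=cv2.inRange(h,(95,80,20),(130,255,255))
P=[]
for c in cv2.findContours(bl,0,2)[0]:
    if cv2.contourArea(c)>400:
        # silhouette model: range points belonging to the blob's upper rim
        m=np.zeros_like(bl);cv2.drawContours(m,[c],-1,255,-1);vv,uu=np.where((m>0)&(f['range_z']>0))
        n=cv2.undistortPoints(np.c_[uu,vv].astype(float).reshape(-1,1,2),f['mtx'],f['D']).reshape(-1,2);z=f['range_z'][vv,uu]
        W=(np.c_[n*z[:,None],z,np.ones(len(z))]@f['extrinsics'].T)[:,:3]
        t=W[(W[:,2]>.026)&(W[:,2]<.045)]
        print(cv2.boundingRect(c),'zmax',np.percentile(W[:,2],[50,98]).round(4),'top circle',cv2.minEnclosingCircle(t[:,:2].astype(np.float32)),np.linalg.norm(t[:,:2].mean(0)))
go((.497,-.258,.2),-8.1)
E
```

```text
(300, 214, 47, 55) zmax [0.0315 0.1875] top circle ((0.35500556230545044, -0.3215125501155853), 0.03188512101769447) 0.47366750134052366
(213, 202, 52, 55) zmax [0.0316 0.0374] top circle ((0.3866324722766876, -0.21422767639160156), 0.031913165003061295) 0.44250320290666323
(236, 111, 57, 58) zmax [0.032  0.0376] top circle ((0.4943152070045471, -0.2596621513366699), 0.03171706944704056) 0.5585627311113465
t 3.7 at [ 0.4509 -0.2483  0.2004] j [-0.61 -0.16  1.98  0.    1.32  1.1 ] F [ 0.95 -0.02 -0.35]
delta_pos [0.235  0.0168 0.0025] twist [ 0.0001 -0.0004  0.0017] dist 0.047
```

View pics/w3.png

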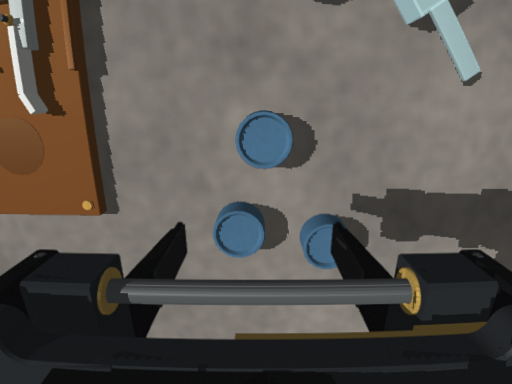

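The wrist view shows the target at (264,140), clear of its neighbours at (239,230) and (324,242). Its measured centre is (0.494,-0.260) with a 31.7 mm radius and 36–37 mm height, which fits the description. Next I'll move over it and descend.

```bash
python3 -c "
from h import *
go((.4943,-.2597,.1),-8.1)"
```

```text
t 3.7 at [ 0.4509 -0.2483  0.2004] j [-0.61 -0.16  1.98  0.    1.32  1.1 ] F [ 0.95 -0.02 -0.35]
delta_pos [0.2222 0.0269 0.5025] twist [ 0.0001 -0.0004  0.0017] dist 0.11
```

Request:
arm_command([
  {"delta_pos": [0.222, 0.027, 0.5], "twist": [0, 0, 0.002], "fingers": 1},
  {"delta_pos": [0.222, 0.027, 0.5], "twist": [0, 0, 0.002], "fingers": 1},
  {"delta_pos": [0.222, 0.027, 0.5], "twist": [0, 0, 0.002], "fingers": 1},
  {"delta_pos": [0.222, 0.027, 0.5], "twist": [0, 0, 0.002], "fingers": 1},
  {"delta_pos": [0.222, 0.027, 0.5], "twist": [0, 0, 0.002], "fingers": 1},
])

```text
time_s: 4.2
eef_pos: [0.4943, -0.261, 0.1018]
ee_rot: [3.132, -0.226, 0.004]
ft_force: [0.8, 0.4, 0.8]
opening: 0.0954
gripper_force: 0.0
```

```bash
python3 -c "
from h import *
go((.4943,-.2597,.024),-8.1)"
```

```text
t 4.2 at [ 0.4943 -0.261   0.1018] j [-0.58  0.04  1.97 -0.    1.13  1.13] F [0.79 0.43 0.79]
delta_pos [-0.0017 -0.0069  0.3887] twist [ 0.0004 -0.0008 -0.0008] dist 0.078
```

Request:
arm_command([
  {"delta_pos": [0, 0, 0.2], "twist": [0, 0, 0], "fingers": 1},
  {"delta_pos": [0, 0, 0.3], "twist": [0, 0, 0], "fingers": 1},
  {"delta_pos": [0, 0, 0.385], "twist": [0, 0, 0], "fingers": 1},
  {"delta_pos": [0, 0, 0.385], "twist": [0, 0, 0], "fingers": 1},
  {"delta_pos": [0, 0, 0.385], "twist": [0, 0, 0], "fingers": -0.2},
  {"delta_pos": [0, 0, 0.385], "twist": [0, 0, 0], "fingers": -0.2},
  {"delta_pos": [0, 0, 0.385], "twist": [0, 0, 0], "fingers": -0.2},
  {"delta_pos": [0, 0, 0.385], "twist": [0, 0, 0], "fingers": -0.2},
  {"delta_pos": [0, 0, 0.385], "twist": [0, 0, 0], "fingers": -0.2},
  {"delta_pos": [0, 0, 0.385], "twist": [0, 0, 0], "fingers": -0.2},
], newtons=20)

```text
time_s: 5.2
eef_pos: [0.4939, -0.2609, 0.0236]
ee_rot: [-3.133, 0.228, -0.001]
ft_force: [-1.2, 2.7, 7.4]
opening: 0.0638
gripper_force: 20.0
```

Request:
arm_command([
  {"delta_pos": [0, 0, 0], "twist": [0, 0, 0], "fingers": -0.2},
  {"delta_pos": [0, 0, -0.2], "twist": [0, 0, 0], "fingers": -0.2},
  {"delta_pos": [0, 0, -0.4], "twist": [0, 0, 0], "fingers": -0.2},
  {"delta_pos": [0, 0, -0.5], "twist": [0, 0, 0], "fingers": -0.2},
  {"delta_pos": [0, 0, -0.5], "twist": [0, 0, 0], "fingers": -0.2},
  {"delta_pos": [0, 0, -0.5], "twist": [0, 0, 0], "fingers": -0.2},
])

```text
time_s: 5.8
eef_pos: [0.4926, -0.2607, 0.1214]
ee_rot: [-3.133, 0.227, 0.002]
ft_force: [0.1, 0.3, -2.9]
opening: 0.0637
gripper_force: 20.0
```

```bash
python3 -c "
from h import *
go((.529,.041,.13),-8.1)"
```

```text
t 5.8 at [ 0.4926 -0.2607  0.1214] j [-0.58  0.02  1.96 -0.    1.17  1.13] F [ 0.11  0.33 -2.87]
delta_pos [-0.0379 -1.5188 -0.0423] twist [-0.0001  0.0005 -0.0011] dist 0.304
```

Request:
arm_command([
  {"delta_pos": [-0.02, -0.2, -0.02], "twist": [0, 0, 0], "fingers": -0.2},
  {"delta_pos": [-0.02, -0.4, -0.02], "twist": [0, 0, 0], "fingers": -0.2},
  {"delta_pos": [-0.02, -0.6, -0.02], "twist": [0, 0, 0], "fingers": -0.2},
  {"delta_pos": [-0.02, -0.8, -0.02], "twist": [0, 0, 0], "fingers": -0.2},
  {"delta_pos": [-0.02, -0.9, -0.02], "twist": [0, 0, 0], "fingers": -0.2},
  {"delta_pos": [-0.02, -0.9, -0.02], "twist": [0, 0, 0], "fingers": -0.2},
])

```text
time_s: 6.4
eef_pos: [0.5135, -0.0796, 0.1233]
ee_rot: [-3.132, 0.222, 0.009]
ft_force: [0.4, 0.5, -2.8]
opening: 0.0639
gripper_force: 20.0
```

```bash
python3 -c "
from h import *
go((.529,.041,.08),-8.1)"
```

```text
t 6.4 at [ 0.5135 -0.0796  0.1233] j [-0.26 -0.07  2.04  0.    1.18  1.45] F [ 0.43  0.45 -2.78]
delta_pos [-0.0071 -0.6074  0.2171] twist [-0.0003  0.0018  0.0001] dist 0.129
```

Request:
arm_command([
  {"delta_pos": [-0.007, -0.2, 0.05], "twist": [0, 0, 0], "fingers": -0.2},
  {"delta_pos": [-0.007, -0.4, 0.1], "twist": [0, 0, 0], "fingers": -0.2},
  {"delta_pos": [-0.007, -0.61, 0.2], "twist": [0, 0, 0], "fingers": -0.2},
  {"delta_pos": [-0.007, -0.61, 0.2], "twist": [0, 0, 0], "fingers": -0.2},
  {"delta_pos": [-0.007, -0.61, 0.2], "twist": [0, 0, 0], "fingers": -0.2},
  {"delta_pos": [-0.007, -0.61, 0.2], "twist": [0, 0, 0], "fingers": -0.2},
])

```text
time_s: 7.0
eef_pos: [0.5312, 0.0375, 0.0858]
ee_rot: [3.133, -0.229, -0.002]
ft_force: [-0.5, -0.3, -1.7]
opening: 0.0637
gripper_force: 20.0
```

```bash
python3 -c "
from h import *
go((.529,.041,.0425),-8.1)"
```

```text
t 7.0 at [0.5312 0.0375 0.0858] j [-0.03  0.01  2.03 -0.    1.1   1.69] F [-0.51 -0.34 -1.71]
delta_pos [-0.0131 -0.0157  0.2165] twist [ 0.0002  0.0004 -0.0014] dist 0.043
```

Request:
arm_command([
  {"delta_pos": [-0.013, -0.015, 0.1], "twist": [0, 0, 0], "fingers": -0.2},
  {"delta_pos": [-0.013, -0.015, 0.17], "twist": [0, 0, 0], "fingers": -0.2},
  {"delta_pos": [-0.013, -0.015, 0.2], "twist": [0, 0, 0], "fingers": -0.2},
  {"delta_pos": [-0.013, -0.015, 0.2], "twist": [0, 0, 0], "fingers": -0.2},
  {"delta_pos": [-0.013, -0.015, 0.2], "twist": [0, 0, 0], "fingers": -0.2},
])

```text
time_s: 7.5
eef_pos: [0.5298, 0.0415, 0.047]
ee_rot: [3.133, -0.228, 0.001]
ft_force: [0.2, -0.4, -2.6]
opening: 0.0635
gripper_force: 20.0
```

```bash
python3 -c "
from h import *
go((.529,.041,.042),-8.1)"
```

```text
t 7.5 at [0.5298 0.0415 0.047 ] j [-0.02  0.06  2.06 -0.    1.03  1.69] F [ 0.19 -0.43 -2.6 ]
delta_pos [-0.0038  0.0032  0.025 ] twist [ 0.     -0.0002 -0.0013] dist 0.005
```

Request:
arm_command([
  {"delta_pos": [-0.004, 0.003, 0.012], "twist": [0, 0, 0], "fingers": -0.2},
  {"delta_pos": [-0.004, 0.003, 0.02], "twist": [0, 0, 0], "fingers": -0.2},
  {"delta_pos": [-0.004, 0.003, 0.025], "twist": [0, 0, 0], "fingers": -0.2},
  {"delta_pos": [-0.004, 0.003, 0.025], "twist": [0, 0, 0], "fingers": -0.2},
])

```text
time_s: 7.9
eef_pos: [0.5286, 0.0415, 0.0417]
ee_rot: [-3.133, 0.227, -0.0]
ft_force: [-0.5, 0.1, -3.6]
opening: 0.0637
gripper_force: 20.0
```

Request:
arm_command([
  {"delta_pos": [0, 0, 0.004], "twist": [0, 0, 0], "fingers": -0.2},
  {"delta_pos": [0, 0, 0.006], "twist": [0, 0, 0], "fingers": -0.2},
  {"delta_pos": [0, 0, 0.006], "twist": [0, 0, 0], "fingers": -0.2},
])

```text
time_s: 8.2
eef_pos: [0.5287, 0.0415, 0.0416]
ee_rot: [3.133, -0.227, -0.001]
ft_force: [-4.7, -0.6, 5.6]
opening: 0.0636
gripper_force: 20.0
```

The dish is touching the tray floor (+5.6 N). Next I'll release it and retreat upward.

Request:
arm_command([
  {"delta_pos": [0, 0, 0], "twist": [0, 0, 0], "fingers": 0.6},
  {"delta_pos": [0, 0, 0], "twist": [0, 0, 0], "fingers": 1},
  {"delta_pos": [0, 0, 0], "twist": [0, 0, 0], "fingers": 1},
  {"delta_pos": [0, 0, 0], "twist": [0, 0, 0], "fingers": 1},
  {"delta_pos": [0, 0, -0.1], "twist": [0, 0, 0], "fingers": 1},
  {"delta_pos": [0, 0, -0.3], "twist": [0, 0, 0], "fingers": 1},
  {"delta_pos": [0, 0, -0.4], "twist": [0, 0, 0], "fingers": 1},
  {"delta_pos": [-0.2, 0, -0.4], "twist": [0, 0, 0], "fingers": 1},
  {"delta_pos": [-0.4, 0, -0.4], "twist": [0, 0, 0], "fingers": -1},
  {"delta_pos": [-0.4, 0, -0.4], "twist": [0, 0, 0], "fingers": -1},
  {"delta_pos": [-0.4, 0, -0.4], "twist": [0, 0, 0], "fingers": -1},
  {"delta_pos": [-0.4, 0, -0.4], "twist": [0, 0, 0], "fingers": -1},
], newtons=20)

```text
time_s: 9.4
eef_pos: [0.4505, 0.053, 0.121]
ee_rot: [-3.133, 0.227, -0.002]
ft_force: [-0.1, -0.1, 0.8]
opening: 0.0686
gripper_force: 0.0
```

```bash
cat > look.py <<'E'
from h import *
import sys
def look(name=None):
    f=cam('wrist');im=f['image'];h=cv2.cvtColor(im,cv2.COLOR_RGB2HSV)
    if name: save(name,im)
    bl=cv2.inRange(h,(95,80,20),(130,255,255)); c=[c for c in cv2.findContours(bl,0,2)[0] if cv2.contourArea(c)>400]
    for c in c:
        m=np.zeros_like(bl);cv2.drawContours(m,[c],-1,255,-1);vv,uu=np.where((m>0)&(f['range_z']>0))
        n=cv2.undistortPoints(np.c_[uu,vv].astype(float).reshape(-1,1,2),f['mtx'],f['D']).reshape(-1,2);z=f['range_z'][vv,uu]
        W=(np.c_[n*z[:,None],z,np.ones(len(z))]@f['extrinsics'].T)[:,:3];t=W[(W[:,2]>.044)&(W[:,2]<.063)]
        if len(t)<200: continue
        (x,y),r=cv2.minEnclosingCircle(t[:,:2].astype(np.float32))
        a=np.radians(-8.1);d=np.array([x,y])-[.529,.041]
        print(cv2.boundingRect(c),'dish',round(x,4),round(y,4),'r',round(r,4),'z98',np.percentile(W[:,2],98).round(4),'along/across from mark mm',(1000*np.array([d@[np.cos(a),np.sin(a)],d@[-np.sin(a),np.cos(a)]])).round(1))
    return f
E
python3 - <<'E'
from look import *
f=look('w4.png');np.savez('w4.npz',**f)
a=np.radians(-8.1);p=np.array([.529,.041])-.055*np.array([np.cos(a),np.sin(a)])
go((*p,.060),-8.1)
E
```

```text
(217, 65, 85, 87) dish 0.5289 0.042 r 0.0315 z98 0.0554 along/across from mark mm [-0.2  1. ]
t 9.45 at [0.4506 0.0529 0.121 ] j [-0.   -0.23  2.18 -0.    1.19  1.71] F [-0.25  0.74  0.04]
delta_pos [0.1209 0.0034 0.3054] twist [-0.     -0.0004 -0.0012] dist 0.066
```

View pics/w4.png

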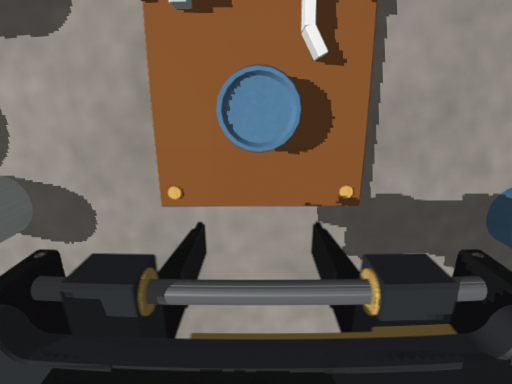

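The dish stands on the mark at (259,109), within 1 mm. Next I'll close the fingers and lower them behind it.

Request:
arm_command([
  {"delta_pos": [0.06, 0.003, 0.1], "twist": [0, 0, 0], "fingers": -1},
  {"delta_pos": [0.06, 0.003, 0.2], "twist": [0, 0, 0], "fingers": -1},
  {"delta_pos": [0.06, 0.003, 0.3], "twist": [0, 0, 0], "fingers": -1},
  {"delta_pos": [0.06, 0.003, 0.3], "twist": [0, 0, 0], "fingers": -1},
  {"delta_pos": [0.06, 0.003, 0.36], "twist": [0, 0, 0], "fingers": -1},
  {"delta_pos": [0.06, 0.003, 0.39], "twist": [0, 0, 0], "fingers": -1},
  {"delta_pos": [0.06, 0.003, 0.39], "twist": [0, 0, 0], "fingers": -1},
  {"delta_pos": [0.06, 0.003, 0.39], "twist": [0, 0, 0], "fingers": -1},
], newtons=20)

```text
time_s: 10.25
eef_pos: [0.4616, 0.0507, 0.0428]
ee_rot: [-3.133, 0.227, -0.001]
ft_force: [0.6, -0.3, -1.0]
opening: 0.0025
gripper_force: 0.0
```

```bash
cat > st.py <<'E'
from look import *
look()
s=ctrl.observe();a=np.radians(-8.1);d=s['eef_pos'][:2]-[.529,.041];F=s['ft_force']
print('t',round(s['time_s'],2),'tcp along/across',(1000*np.array([d@[np.cos(a),np.sin(a)],d@[-np.sin(a),np.cos(a)]])).round(2),'z',s['eef_pos'][2].round(4),'Falong',(F[:2]@[np.cos(a),np.sin(a)]).round(2),'Fz',F[2].round(2),'open',s['opening'].round(4))
E
python3 st.py
```

```text
(194, 69, 128, 129) dish 0.529 0.0423 r 0.0316 z98 0.0554 along/across from mark mm [-0.2  1.3]Traceback (most recent call last):
  File "st.py", line 4, in <module>
    print('t',round(s['time_s'],2),'tcp along/across',(1000*np.array([d@[np.cos(a),np.sin(a)],d@[-np.sin(a),np.cos(a)]])).round(2),'z',s['eef_pos'][2].round(4),'Falong',(F[:2]@[np.cos(a),np.sin(a)]).round(2),'Fz',F[2].round(2),'open',s['opening'].round(4))
                                                                                                                                                                                                                                          ^^^^^^^^^^^^^^^^^^
AttributeError: 'float' object has no attribute 'round'
```

Request:
arm_command([
  {"delta_pos": [0.06, 0, 0], "twist": [0, 0, 0], "fingers": -1},
  {"delta_pos": [0.11, 0, 0], "twist": [0, 0, 0], "fingers": -1},
  {"delta_pos": [0.13, 0, 0], "twist": [0, 0, 0], "fingers": -1},
  {"delta_pos": [0.15, 0, 0], "twist": [0, 0, 0], "fingers": -1},
  {"delta_pos": [0.18, 0, 0], "twist": [0, 0, 0], "fingers": -1},
  {"delta_pos": [0.21, 0, 0], "twist": [0, 0, 0], "fingers": -1},
  {"delta_pos": [0.24, 0, 0], "twist": [0, 0, 0], "fingers": -1},
  {"delta_pos": [0.27, 0, 0], "twist": [0, 0, 0], "fingers": -1},
  {"delta_pos": [0.3, 0, 0], "twist": [0, 0, 0], "fingers": -1},
  {"delta_pos": [0.33, 0, 0], "twist": [0, 0, 0], "fingers": -1},
  {"delta_pos": [0.36, 0, 0], "twist": [0, 0, 0], "fingers": -1},
  {"delta_pos": [0.37, 0, 0], "twist": [0, 0, 0], "fingers": -1},
])

```text
time_s: 11.5
eef_pos: [0.5353, 0.0399, 0.0425]
ee_rot: [3.133, -0.228, 0.001]
ft_force: [-1.8, 0.5, -0.2]
opening: 0.0007
gripper_force: 1.0
```

```bash
sed -i "s/s\['opening'\].round(4)/round(s['opening'],4)/" st.py; python3 st.py
```

```text
(197, 120, 123, 122) dish 0.5772 0.0347 r 0.0327 z98 0.0554 along/across from mark mm [48.6  0.6]
t 11.55 tcp along/across [ 6.41 -0.22] z 0.0426 Falong -0.07 Fz 0.14 open 0.0004
```

Request:
arm_command([
  {"delta_pos": [0.02, 0, 0], "twist": [0, 0, 0], "fingers": -1},
  {"delta_pos": [0.04, 0, 0], "twist": [0, 0, 0], "fingers": -1},
  {"delta_pos": [0.06, 0, 0], "twist": [0, 0, 0], "fingers": -1},
  {"delta_pos": [0.08, 0, 0], "twist": [0, 0, 0], "fingers": -1},
  {"delta_pos": [0.1, 0, 0], "twist": [0, 0, 0], "fingers": -1},
  {"delta_pos": [0.12, 0, 0], "twist": [0, 0, 0], "fingers": -1},
  {"delta_pos": [0.14, 0, 0], "twist": [0, 0, 0], "fingers": -1},
  {"delta_pos": [0.16, 0, 0], "twist": [0, 0, 0], "fingers": -1},
  {"delta_pos": [0.18, 0, 0], "twist": [0, 0, 0], "fingers": -1},
  {"delta_pos": [0.2, 0, 0], "twist": [0, 0, 0], "fingers": -1},
  {"delta_pos": [0.22, 0, 0], "twist": [0, 0, 0], "fingers": -1},
  {"delta_pos": [0.24, 0, 0], "twist": [0, 0, 0], "fingers": -1},
])

```text
time_s: 12.75
eef_pos: [0.5823, 0.0331, 0.0425]
ee_rot: [-3.133, 0.227, -0.0]
ft_force: [-3.4, 0.8, 2.3]
opening: 0.0009
gripper_force: 1.9
```

```bash
python3 st.py
```

```text
(200, 120, 122, 122) dish 0.624 0.0268 r 0.0328 z98 0.0554 along/across from mark mm [96.  -0.7]
t 12.8 tcp along/across [54.79 -0.3 ] z 0.0426 Falong -2.29 Fz -0.29 open 0.0004
```

Request:
arm_command([
  {"delta_pos": [0.01, 0, 0], "twist": [0, 0, 0], "fingers": -1},
  {"delta_pos": [0.02, 0, 0], "twist": [0, 0, 0], "fingers": -1},
  {"delta_pos": [0.03, 0, 0], "twist": [0, 0, 0], "fingers": -1},
  {"delta_pos": [0.04, 0, 0], "twist": [0, 0, 0], "fingers": -1},
  {"delta_pos": [0.05, 0, 0], "twist": [0, 0, 0], "fingers": -1},
  {"delta_pos": [0.06, 0, 0], "twist": [0, 0, 0], "fingers": -1},
  {"delta_pos": [0.07, 0, 0], "twist": [0, 0, 0], "fingers": -1},
  {"delta_pos": [0.08, 0, 0], "twist": [0, 0, 0], "fingers": -1},
])

```text
time_s: 13.6
eef_pos: [0.598, 0.0307, 0.0425]
ee_rot: [3.133, -0.227, 0.0]
ft_force: [-3.2, 0.2, 0.9]
opening: 0.0007
gripper_force: 1.7
```

```bash
python3 st.py
```

```text
(200, 120, 122, 122) dish 0.6403 0.0256 r 0.0332 z98 0.0554 along/across from mark mm [112.3   0.5]
t 13.65 tcp along/across [70.24 -0.45] z 0.0425 Falong -2.12 Fz 0.62 open 0.0003
```

Request:
arm_command([
  {"delta_pos": [0.005, 0, 0], "twist": [0, 0, 0], "fingers": -1},
  {"delta_pos": [0.01, 0, 0], "twist": [0, 0, 0], "fingers": -1},
  {"delta_pos": [0.015, 0, 0], "twist": [0, 0, 0], "fingers": -1},
])

```text
time_s: 13.95
eef_pos: [0.6008, 0.0303, 0.0425]
ee_rot: [3.133, -0.227, 0.0]
ft_force: [-3.4, 0.3, 2.2]
opening: 0.0004
gripper_force: 1.6
```

Request:
arm_command([
  {"delta_pos": [0.003, 0, 0], "twist": [0, 0, 0], "fingers": -1},
  {"delta_pos": [0.005, 0, 0], "twist": [0, 0, 0], "fingers": -1},
])

```text
time_s: 14.15
eef_pos: [0.6018, 0.0302, 0.0425]
ee_rot: [3.133, -0.227, -0.0]
ft_force: [-3.6, 0.2, 1.8]
opening: 0.0
gripper_force: 1.7
```

TCP is about 74 mm along and I expect the stop near 76. I'll continue in sub-millimetre steps.

Request:
arm_command([
  {"delta_pos": [0.002, 0, 0], "twist": [0, 0, 0], "fingers": -1},
  {"delta_pos": [0.004, 0, 0], "twist": [0, 0, 0], "fingers": -1},
])

```text
time_s: 14.35
eef_pos: [0.6022, 0.0301, 0.0425]
ee_rot: [3.133, -0.227, -0.001]
ft_force: [-4.4, 0.8, 3.7]
opening: 0.0006
gripper_force: 2.5
```

```bash
python3 st.py
```

```text
(199, 120, 123, 122) dish 0.6443 0.0253 r 0.0332 z98 0.0554 along/across from mark mm [116.4   0.7]
t 14.4 tcp along/across [74.08 -0.43] z 0.0425 Falong -4.2 Fz 2.26 open 0.0002
```

Request:
arm_command([
  {"delta_pos": [0.002, 0, 0], "twist": [0, 0, 0], "fingers": -1},
  {"delta_pos": [0.003, 0, 0], "twist": [0, 0, 0], "fingers": -1},
])

```text
time_s: 14.6
eef_pos: [0.6026, 0.0302, 0.0425]
ee_rot: [-3.133, 0.227, 0.002]
ft_force: [-6.4, 1.2, 4.2]
opening: 0.0007
gripper_force: 3.0
```

Request:
arm_command([
  {"delta_pos": [0.001, 0, 0], "twist": [0, 0, 0], "fingers": -1},
  {"delta_pos": [0.0015, 0, 0], "twist": [0, 0, 0], "fingers": -1},
])

```text
time_s: 14.8
eef_pos: [0.6029, 0.0302, 0.0425]
ee_rot: [-3.133, 0.227, 0.002]
ft_force: [-5.6, 2.1, 4.2]
opening: 0.0003
gripper_force: 2.9
```

```bash
python3 - <<'E'
import runpy; runpy.run_path('st.py')
from h import *
f=cam('wrist');save('w5.png',cv2.resize(f['image'][60:260,110:410],None,fx=2.6,fy=2.6))
E
```

```text
(199, 120, 123, 122) dish 0.645 0.0255 r 0.0333 z98 0.0554 along/across from mark mm [117.1   1. ]
t 14.85 tcp along/across [74.73 -0.27] z 0.0425 Falong -5.32 Fz 4.07 open 0.0005
```

View pics/w5.png

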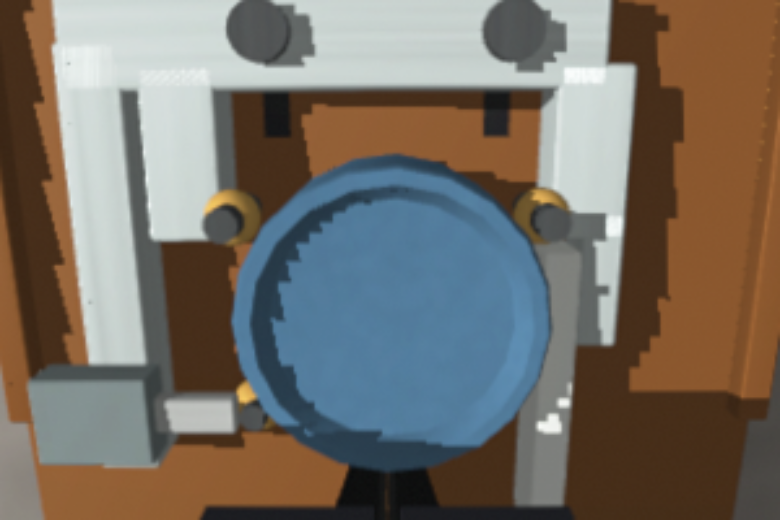

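The picture shows the dish at (392,312) between the two pins at (232,215) and (543,215), with the roller behind it. It is still creeping and settling sideways, so I'll press a bit more.

Request:
arm_command([
  {"delta_pos": [0.001, 0, 0], "twist": [0, 0, 0], "fingers": -1},
  {"delta_pos": [0.0015, 0, 0], "twist": [0, 0, 0], "fingers": -1},
  {"delta_pos": [0.0015, 0, 0], "twist": [0, 0, 0], "fingers": -1},
])

```text
time_s: 15.2
eef_pos: [0.603, 0.0302, 0.0425]
ee_rot: [-3.133, 0.227, 0.003]
ft_force: [-6.7, 0.1, 5.1]
opening: 0.0001
gripper_force: 3.3
```

Request:
arm_command([
  {"delta_pos": [0.001, 0, 0], "twist": [0, 0, 0], "fingers": -1},
  {"delta_pos": [0.0015, 0, 0], "twist": [0, 0, 0], "fingers": -1},
  {"delta_pos": [0.0015, 0, 0], "twist": [0, 0, 0], "fingers": -1},
])

```text
time_s: 15.5
eef_pos: [0.6037, 0.0302, 0.0425]
ee_rot: [-3.133, 0.227, 0.001]
ft_force: [-4.2, 2.7, 2.6]
opening: 0.0002
gripper_force: 2.5
```

Request:
arm_command([
  {"delta_pos": [0.001, 0, 0], "twist": [0, 0, 0], "fingers": -1},
  {"delta_pos": [0.0015, 0, 0], "twist": [0, 0, 0], "fingers": -1},
  {"delta_pos": [0.0015, 0, 0], "twist": [0, 0, 0], "fingers": -1},
])

```text
time_s: 15.8
eef_pos: [0.6042, 0.0301, 0.0425]
ee_rot: [-3.133, 0.227, 0.0]
ft_force: [-4.2, 1.7, 3.6]
opening: 0.0001
gripper_force: 2.4
```

Request:
arm_command([
  {"delta_pos": [0.001, 0, 0], "twist": [0, 0, 0], "fingers": -1},
  {"delta_pos": [0.0015, 0, 0], "twist": [0, 0, 0], "fingers": -1},
  {"delta_pos": [0.0015, 0, 0], "twist": [0, 0, 0], "fingers": -1},
])

```text
time_s: 16.1
eef_pos: [0.6042, 0.0301, 0.0425]
ee_rot: [-3.133, 0.227, 0.002]
ft_force: [-5.4, 2.6, 4.5]
opening: 0.0002
gripper_force: 3.0
```

```bash
python3 st.py
```

```text
(198, 120, 123, 122) dish 0.6464 0.0263 r 0.0335 z98 0.0554 along/across from mark mm [118.3   2. ]
t 16.15 tcp along/across [76.   -0.17] z 0.0425 Falong -5.33 Fz 4.16 open 0.0005
```

Request:
arm_command([
  {"delta_pos": [0.001, 0, 0], "twist": [0, 0, 0], "fingers": -1},
  {"delta_pos": [0.0015, 0, 0], "twist": [0, 0, 0], "fingers": -1},
  {"delta_pos": [0.0015, 0, 0], "twist": [0, 0, 0], "fingers": -1},
])

```text
time_s: 16.45
eef_pos: [0.6042, 0.0301, 0.0424]
ee_rot: [-3.133, 0.227, 0.003]
ft_force: [-7.0, 2.1, 4.8]
opening: 0.0007
gripper_force: 3.5
```

Request:
arm_command([
  {"delta_pos": [0.001, 0, 0], "twist": [0, 0, 0], "fingers": -1},
  {"delta_pos": [0.0015, 0, 0], "twist": [0, 0, 0], "fingers": -1},
  {"delta_pos": [0.0015, 0, 0], "twist": [0, 0, 0], "fingers": -1},
])

```text
time_s: 16.75
eef_pos: [0.6044, 0.03, 0.0425]
ee_rot: [-3.133, 0.227, 0.003]
ft_force: [-7.0, 2.7, 5.2]
opening: 0.0004
gripper_force: 3.7
```

Request:
arm_command([
  {"delta_pos": [0.001, 0, 0], "twist": [0, 0, 0], "fingers": -1},
  {"delta_pos": [0.0015, 0, 0], "twist": [0, 0, 0], "fingers": -1},
  {"delta_pos": [0.0015, 0, 0], "twist": [0, 0, 0], "fingers": -1},
])

```text
time_s: 17.05
eef_pos: [0.6044, 0.0301, 0.0425]
ee_rot: [-3.133, 0.227, 0.005]
ft_force: [-8.2, 2.4, 6.7]
opening: 0.0007
gripper_force: 4.3
```

```bash
python3 - <<'E'
import runpy; runpy.run_path('st.py')
from h import *
f=cam('wrist');np.savez('w6.npz',**f);save('w6.png',cv2.resize(f['image'][100:250,150:350],None,fx=4,fy=4))
E
```

```text
(198, 120, 122, 122) dish 0.6463 0.0261 r 0.0334 z98 0.0554 along/across from mark mm [118.3   1.8]
t 17.1 tcp along/across [76.21 -0.2 ] z 0.0424 Falong -9.03 Fz 6.65 open 0.0006
```

View pics/w6.png

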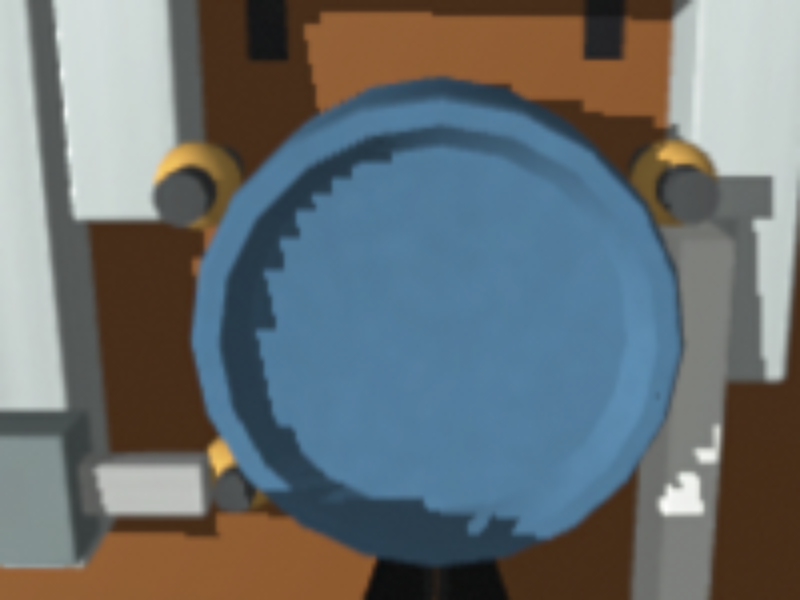

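The dish is centred between both pins, hardly moving, with 9 N of push, so it is seated. Next I'll back straight off and lift.

Request:
arm_command([
  {"delta_pos": [-0.03, 0, 0], "twist": [0, 0, 0], "fingers": -1},
  {"delta_pos": [-0.12, 0, 0], "twist": [0, 0, 0], "fingers": -1},
  {"delta_pos": [-0.25, 0, 0], "twist": [0, 0, 0], "fingers": -1},
  {"delta_pos": [-0.3, 0, -0.15], "twist": [0, 0, 0], "fingers": -1},
  {"delta_pos": [-0.3, 0, -0.35], "twist": [0, 0, 0], "fingers": -1},
  {"delta_pos": [-0.3, 0, -0.5], "twist": [0, 0, 0], "fingers": -1},
  {"delta_pos": [-0.3, 0, -0.7], "twist": [0, 0, 0], "fingers": -1},
  {"delta_pos": [-0.3, 0, -0.7], "twist": [0, 0, 0], "fingers": -1},
  {"delta_pos": [-0.3, 0, -0.7], "twist": [0, 0, 0], "fingers": -1},
])

```text
time_s: 18.05
eef_pos: [0.5474, 0.038, 0.184]
ee_rot: [3.133, -0.228, 0.008]
ft_force: [-0.0, -0.6, -0.8]
opening: 0.0005
gripper_force: 0.0
```

```bash
python3 - <<'E'
import runpy; runpy.run_path('st.py')
from h import *
f=cam('wrist');np.savez('w7.npz',**f);save('w7.png',cv2.resize(f['image'][0:150,160:360],None,fx=4,fy=4))
E
```

```text
(225, 51, 67, 69) dish 0.6463 0.0245 r 0.0314 z98 0.0557 along/across from mark mm [118.4   0.2]
t 18.1 tcp along/across [17.48 -0.44] z 0.1821 Falong -0.12 Fz -0.25 open 0.0006
```

View pics/w7.png

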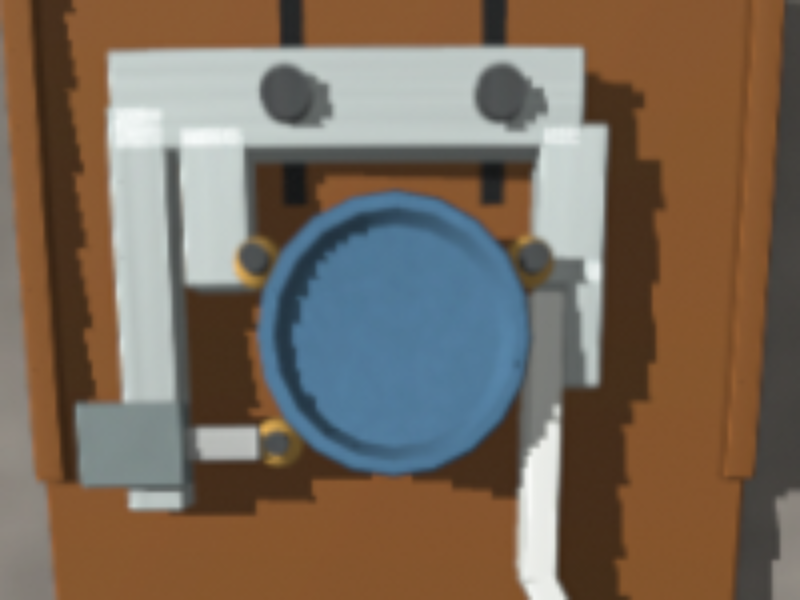

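The view shows the dish upright at (394,332), touching both pins at (255,262) and (532,260), with the roller behind it at (280,442). It measures 118.4 mm along against about 118 expected, and 0.2 mm off the midline. Nothing touches the robot, so I'm handing in.

```bash
python3 -c "
from workcell import ctrl
print(ctrl.sign_off())"
```

```text
the job is handed in; nothing more can be done
None
```

The blue dish was stood on the mark, released and pushed past the roller until it stopped against both brass pins at about 9 N; it is upright with the roller behind it, nothing else was touched, and the job was handed in at about 18 s.

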